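# Clear and test the belt grinder's stop

## Task

The belt grinder's stop has to be tested, but stock is in its way: lay the flat bar that lies across the stop station flat in the stock tray, and stand the square tube from in front of the station upright in the tray too. Then push the red mushroom stop fully in and let it spring back, and turn its head clockwise as far as it goes to reset it. Leave everything else where it is.

Things in the scene. Friction and masses are not known exactly. Their poses are not given: they have to be found in the camera images.
- station: fixed grey box, its face sloping 30 deg down to its front (-x), between two dark upright cheeks (10 mm thick, y = -80 and +80 mm, level tops at z = 155 mm from x -40 to +50 mm). Footprint x -75..100, y -85..85 mm. Origin: centre of its foot on the bench, z up. The stop's axis leaves the face at (0, 0, 75 mm) along (-0.5, 0, 0.866) in this frame
- stop_top (a point): centre of the top of the stop's red mushroom head; z points out along its axis, 30 deg from vertical. Head round, 44 mm across; its gripping rim is 5 to 16 mm below this point along the axis, the fixed black collar 33 mm below (25 when pressed). Turns with the head
- stop_press (a joint): how far the mushroom head is pushed in along its axis: 0 out, 0.008 m fully in; a spring (4 N, 8 N fully in) pushes it out again
- stop_turn (a joint): turn of the mushroom head, clockwise seen from above it: starts between 0 and 0.25 rad, end stop (reset) at 1.2 rad; it stays where it is left (0.06 N m)
- blank: flat aluminium bar, 200 mm long (its y) x 60 mm wide (its x) x 12 mm thick, about 0.4 kg, lying loose across the tops of the two cheeks, over the stop. Origin: centre of its underside
- tube: offcut of square steel tube, 50 x 50 mm, 130 mm long, 3 mm wall, about 0.5 kg, standing on end on the bench in front of the station. Origin: centre of its lower end; z along its length
- tray: shallow open steel stock tray fixed to the bench, outside 260 mm (its x) x 200 mm (its y), walls 5 mm thick and 30 mm high, inner floor 5 mm above the bench. Origin: centre of its underside
- belt_box: closed cardboard box fixed to the bench on the other side, 240 (its x) x 180 x 70 mm high. Origin: centre of its underside
- offcut: small solid aluminium block, 50 x 40 x 20 mm, lying in the tray; not to be disturbed. Origin: centre of its underside
- jar: closed grey jar, 56 mm across, 90 mm high, standing on the bench by the stop station; bystander. Origin: centre of its underside
- spray: upright can, 54 mm across, 160 mm high, standing behind the station; bystander. Origin: centre of its underside
- brush: hand brush lying on the bench beside the station (its +y side), its length along its x; bystander
- hammer: hammer lying behind the station, its length along its x; bystander
- mug: white mug, 80 mm across, 90 mm high, behind the station; bystander. Origin: centre of its underside
Not all that is in view belongs to the job. Of the things that look like the blank, the smaller one is meant.

How it is judged:
By the outcome, as a careful person would: the job done as asked, in the order asked, and still so for the second after the job is handed in, with the robot touching nothing.
It also fails if it takes over 72 s, if anything falls off the work surface, if the arm or the gripper's body presses on something with over 40 N, if the wrist force passes 120 N, or if a joint passes its speed limit or range.

## Robot

A 6-joint arm with a two-finger parallel gripper is mounted at the origin on the work surface. World frame = base frame: x ahead of the robot, y to its left, z up, the work surface at z = 0. Lengths are in m, angles in rad, forces in N, time in s.
With the tool pointing down it reaches from about 0.35 to 0.95 m from the base axis. Payload 17.4 kg.
Tool frame: the origin (TCP) lies at the very end of the fingers, on their centre line; the grasp point (between the pads) lies grasp_offset behind it (grasp_offset is the distance from the TCP to the grasp point, in m); z points along the fingers, y is the line along which they close (so a half turn about z gives the same grasp; the last joint's range is limited). The gripper opens to 93 mm and grips with 3 to 60 N. Pads are 15 mm wide; open, the fingers measure 128 mm over their backs; the gripper's body (75 mm by 188 mm) begins 65 mm behind the grasp point.
Start: joints at [1.12, 0.116, 1.442, -0, 1.584, -0.038], TCP at [0.271, 0.618, 0.219] pointing down, gripper open.
Joint ranges: [-2.83, 2.83], [-0.83, 2.19], [0.07, 2.5], [-1.14, 4.28], [0.01, 3], [-2.97, 2.97]. Speed limits (rad/s): [1.89, 1.89, 2.22, 3.14, 3.14, 3.14].

## Interface

Orientations are given as a unit quaternion [x, y, z, w].
In Python, from plant import * gives the robot as it stands.
- The arm moves only by the tool drive_tool, never from a script. Its argument "commands" is a list of rows, each a list of 3 entries, a list of its own where there are three numbers: the finger opening in mm, from 0 to 93, then the shift along the tool's x, y, z in mm, then the turn about the tool's z in degrees. A call has 1 to 12 rows; each row is the pose to reach, as a shift and turn from the pose commanded when the call began, along the tool's axes at that moment; what a row does not reach only later rows make up. A row lasts 1/12 s, in which the tool goes at most 41.7 mm and 7.16 degrees, less where a joint would pass 70% of its speed; a pose out of reach is approached as far as the arm can. A call with a gripper value outside its range is refused whole. The fingers move at their own pace and stop on an object; "squeeze" is the grip in N (left out, the last holds). Time passes only in rows, so rows that repeat a pose let the fingers close. It gives the time, the measured TCP pose, the force, the opening and the grip force at its end, in the units of the state.
- get_state(): the state, without advancing time (a new reading comes with each control period).
- read_camera(name): name is "scene" or "top" or "wrist"; returns a dict with "frame" (480x640x3 uint8, red, green, blue), "range_z" (480x640 float32, m along the optical axis (not along the pixel's ray), 0 where there is no reading), "vertical_fov" (degrees; the focal length in pixels is half the picture's height over the tangent of half this angle, whatever the lens; pixels are square), "cx", "cy" (the principal point, pixels), "view" (4x4, takes a point from world to camera coordinates). Camera axes: x right, y down, z forward; pixel columns grow to the right and rows downward; lengths in m; the calibration is good to about 2 mm. A picture is of the moment at which its call begins.
- finish_job(): hands the job in; it is judged then, once.
Trained networks look in a picture, given as the dict that the camera call returned (one of the last four; its "shot" number tells which), for a name from the list of things; names that differ only in an ending like _2 or _b are one class to them, and where a whole thing is asked for, a point or a joint stands for the part that bears it (a point fixed in the world has none). Each returns a list of dicts, best first, with "conf" (0 to 1); they miss things now and then, are a little off and sometimes report something else, mostly with a low value. They report only what shows in the picture. A call takes as long as a camera call. They do not tell look-alikes from the thing itself.
- boxes_of(picture, name): "point" ([x, y, z] in m, in world coordinates, good to about 4 mm: the middle of the surface that is visible of it).
- masks_of(picture, name): "pixels" (480x640 bool, what is visible of it).
- tip_of(picture, name): "point" ([x, y, z] in m, in world coordinates, good to about 4 mm: a listed point, or the origin of a listed thing).
The state is a dict: "clock": time; "joints": joint angles; "qd": joint speeds; "tau": joint torques, N m; "ee_pos": TCP position; "ee_rot": TCP orientation; "wrist_force": force on the tool from outside, world axes, zero at the start; "torque": the same for the moment, N m; "gripper_width": finger opening in m; "gripper_force": force on a finger pad.
Only numpy, scipy, OpenCV 4.12 (cv2) and the standard library are available. Lean on these libraries where they do the work, as an engineer would, in place of code of your own. Each camera call takes 0.05 s, during which the arm holds its last target. There are 200 camera calls.

## Working session

There is one attempt and no reset: what is moved stays moved. The work goes in short steps, Python scripts to look and compute and a tool call to move; the robot and the scene stay as the last step left them, time stands still between calls to the robot, and variables do not carry over. Pictures are saved under pics/ and viewed, at most 10 in all, crops included, and the job is handed in when it is done.

Besides the shell and the picture viewer there is one more tool, called after "Request:" by a JSON object that holds its "method" and its "body", one argument or row to a line. drive_tool: Moves the arm, as the interface text tells. Its arguments: {"type":"object","properties":{"commands":{"type":"array","items":{"type":"array"}},"squeeze":{"type":"number"}},"required":["commands"]}

```bash
ls; mkdir -p pics; cat > h.py <<'E'
from plant import *
import numpy as np, cv2
from scipy.spatial.transform import Rotation as R
np.set_printoptions(precision=4,suppress=True)
def cloud(p):
    z=p["range_z"]; f=240/np.tan(np.radians(p["vertical_fov"])/2)
    v,u=np.mgrid[:480,:640]
    c=np.stack([(u-p["cx"])/f*z,(v-p["cy"])/f*z,z],-1)
    T=np.linalg.inv(p["view"]); w=c@T[:3,:3].T+T[:3,3]; w[z==0]=np.nan
    return w
def proj(p,x):
    f=240/np.tan(np.radians(p["vertical_fov"])/2); c=p["view"]@np.r_[x,1]
    return np.array([c[0]/c[2]*f+p["cx"],c[1]/c[2]*f+p["cy"]])
def save(p,n): cv2.imwrite(f"pics/{n}.png",cv2.cvtColor(p["frame"],cv2.COLOR_RGB2BGR))
E
python3 - <<'E'
from h import *
s=get_state(); print(s)
for n in ("scene","top"):
    p=read_camera(n); save(p,n)
    print(n,np.linalg.inv(p["view"])[:3,3])
    for k in ["station","stop_top","blank","tube","tray","belt_box","offcut","jar","spray","brush","hammer","mug"]:
        for d in tip_of(p,k)[:3]: print(k,np.array(d["point"]),round(d["conf"],2),proj(p,d["point"]).round())
E
```

```text
pics
{'clock': 0.0, 'joints': array([ 1.1202,  0.1165,  1.4423,  0.    ,  1.584 , -0.0378]), 'qd': array([-0.0002,  0.0015, -0.0017, -0.0017, -0.0015, -0.0002]), 'tau': array([ -0.0017, -72.1257, -62.2605,   0.0778,   0.0237,  -0.0001]), 'ee_pos': array([0.2707, 0.6181, 0.2179]), 'ee_rot': array([ 0.2049,  0.9788, -0.0006, -0.0001]), 'wrist_force': array([-0.6743,  0.1986,  0.9467]), 'torque': array([0.0236, 0.0011, 0.0117]), 'gripper_force': 0.0, 'gripper_width': 0.09310189567521691}
scene [0.919 0.813 0.947]
station [0.5742 0.0319 0.0013] 0.88 [294. 289.]
blank [0.5622 0.0322 0.1594] 0.71 [297. 236.]
tube [0.4421 0.095  0.0017] 0.92 [358. 287.]
tube [0.5609 0.0326 0.1546] 0.18 [298. 237.]
tray [ 0.5752  0.0319 -0.0015] 0.71 [293. 290.]
tray [ 0.5132 -0.3414 -0.0016] 0.7 [255. 192.]
tray [ 0.7317 -0.2506  0.0013] 0.45 [188. 235.]
belt_box [0.4975 0.3505 0.0031] 0.82 [401. 384.]
jar [ 0.4647 -0.1066  0.0046] 0.93 [309. 236.]
brush [0.6022 0.1587 0.0021] 0.61 [308. 333.]
hammer [0.7394 0.2394 0.0008] 0.57 [263. 390.]
mug [ 0.7297 -0.2519  0.0065] 0.76 [189. 233.]
top [ 0.4055 -0.0257  1.4228]
station [0.5803 0.0362 0.0007] 0.63 [296. 199.]
blank [0.5676 0.0319 0.1547] 0.69 [295. 196.]
blank [0.1839 0.323  0.0028] 0.56 [166. 367.]
tube [0.4393 0.0941 0.0042] 0.58 [269. 259.]
tray [ 0.5124 -0.3403  0.0021] 0.56 [457. 232.]
belt_box [ 0.5     0.3511 -0.0013] 0.96 [160. 230.]
offcut [ 0.4859 -0.4061  0.0044] 0.63 [485. 244.]
offcut [ 0.4641 -0.1038 -0.0001] 0.37 [355. 250.]
jar [ 0.4667 -0.1057 -0.001 ] 0.76 [356. 249.]
jar [0.6012 0.1633 0.0002] 0.43 [242. 189.]
spray [ 0.7253  0.0211 -0.0009] 0.67 [304. 138.]
brush [ 0.6043  0.1628 -0.0011] 0.57 [242. 187.]
hammer [0.7348 0.2388 0.0014] 0.97 [212. 131.]
mug [ 0.7303 -0.2536 -0.001 ] 0.9 [421. 139.]
```

View pics/scene.png

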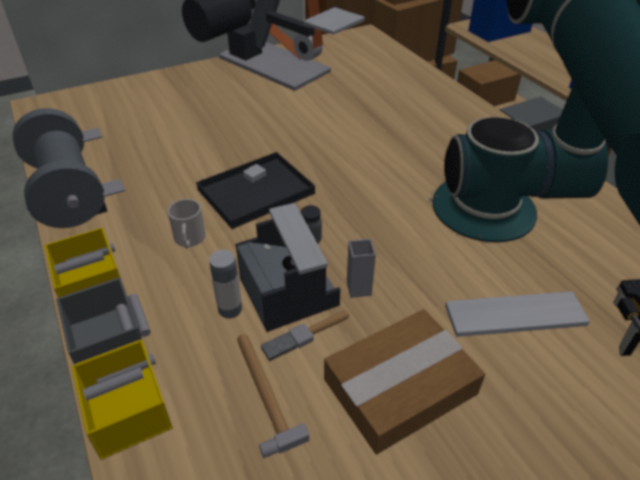

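View pics/top.png

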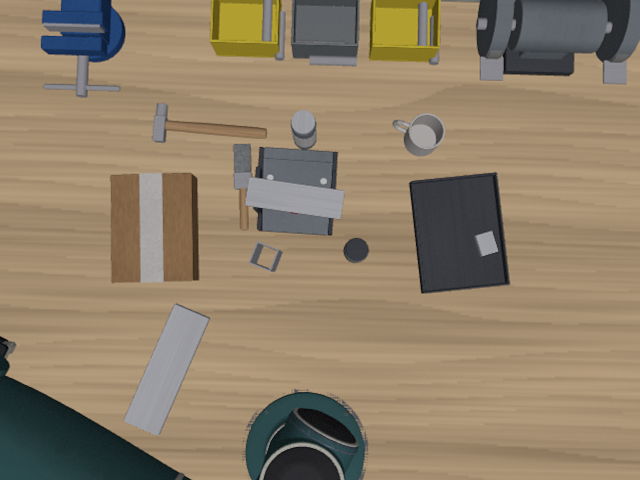

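The top view shows two bars. The one across the station is at pixel (295,197), with the shorter length. The larger one lies on the bench at (167,369) and is the look-alike. The tube stands at (266,257), the tray is at (460,233) with the offcut at (486,243), and the jar is at (356,250). I take the bar on the cheeks as the blank. Next I measure poses and make one close crop.

```bash
python3 - <<'E'
from h import *
p=read_camera("top"); W=cloud(p)
def rect(sel,n):
    q=W[sel][:,:2]; (c,s,a)=cv2.minAreaRect((q*1000).astype(np.float32))
    print(n,"c",np.round(c,1),"size",np.round(s,1),"ang",round(a,2),"z med",np.round(np.nanpercentile(W[sel][:,2],[5,50,95])*1000,1), sel.sum())
v,u=np.mgrid[:480,:640]
Z=W[...,2]
def win(x0,x1,y0,y1): return (u>x0)&(u<x1)&(v>y0)&(v<y1)
rect(win(235,355,165,225)&(Z>.158)&(Z<.18),"blank")
rect(win(110,220,295,440)&(Z>.005)&(Z<.05),"decoy")
rect(win(240,290,235,275)&(Z>.11)&(Z<.14),"tube")
rect(win(400,520,165,300)&(Z>.02)&(Z<.06),"tray rim")
rect(win(470,502,225,260)&(Z>.017)&(Z<.03),"offcut")
rect(win(335,380,230,270)&(Z>.08),"jar")
rect(win(250,345,140,240)&(Z>.135)&(Z<.157),"cheektops")
rect(win(250,345,140,240)&(Z>.05)&(Z<.157),"station")
rect(win(280,325,105,150)&(Z>.14),"spray")
for n in ("offcut","tube","blank"):
    for d in masks_of(p,n)[:3]:
        print(d["conf"]); rect(d["pixels"]&np.isfinite(Z),n)
cv2.imwrite("pics/crop.png",cv2.resize(cv2.cvtColor(p["frame"][120:290,220:400],cv2.COLOR_RGB2BGR),None,fx=3.5,fy=3.5,interpolation=cv2.INTER_CUBIC))
E
```

```text
blank c [578.3  30.7] size [200.1  94.5] ang 84.11 z med [163.3 167.7 171.9] 2847
decoy c [183.8 325.7] size [327.1 249.1] ang 2.01 z med [ 5.7 17.4 22.8] 5844
tube c [441.2  95.5] size [50.3 49.9] ang 70.64 z med [113.3 129.6 134.5] 181
tray rim c [ 510.5 -341.8] size [260.5 201.9] ang 7.53 z med [21.8 28.8 34.5] 1507
offcut c [ 492.2 -414.8] size [51.6 66. ] ang 22.02 z med [20.  25.4 29.3] 375
jar c [ 462.4 -103.6] size [47.8 48.1] ang 46.62 z med [86.1 90.8 95.7] 404
cheektops c [579.7  32.9] size [169.6  89.5] ang 88.32 z med [143.1 154.5 156.8] 115
station c [603.8  32. ] size [169.9 208.2] ang 87.88 z med [ 53.1 109.8 121.6] 3321
spray c [721.9  19.6] size [50.9 52.6] ang 28.03 z med [148.5 160.3 164.3] 528
0.87
offcut c [ 488. -403.] size [49.5 41.6] ang 17.86 z med [18.3 25.8 31. ] 390
0.61
tube c [440.5 103.5] size [67.5 56.8] ang 70.12 z med [ -0.9  78.  133.2] 437
0.75
blank c [568.9  39.4] size [226.2  71.7] ang 83.05 z med [163.5 167.7 171.9] 2816
0.71
blank c [181.7 321.1] size [ 94.1 290.1] ang 68.31 z med [12.4 18.  23. ] 5032
0.62
blank c [605.6 156.6] size [199.9  55.6] ang 10.62 z med [12.1 18.7 24.5] 1075
```

View pics/crop.png

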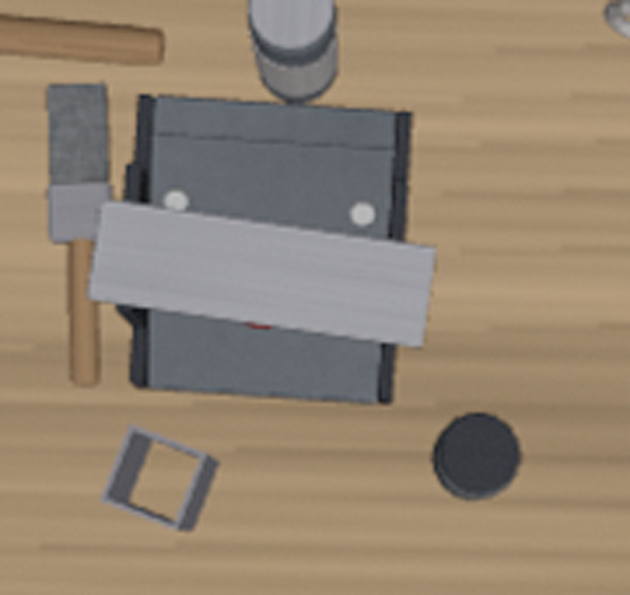

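The crop shows the bar centred at crop pixel (262,273), lying over both cheeks with the red stop's edge just visible at (258,323). It is the 200 mm bar, so the choice holds. Next I refine the bar's pose and write a helper that turns targets into tool shifts.

```bash
cat >> h.py <<'E'
def go(xyz,yaw,frm=None):
    """shift mm in tool axes and turn deg to reach TCP xyz with tool y at yaw (deg, mod 180)"""
    s=get_state(); r=R.from_quat(s["ee_rot"]); m=r.as_matrix()
    d=m.T@(np.array(xyz)-s["ee_pos"])*1000
    y0=np.degrees(np.arctan2(m[1,1],m[0,1])); t=(y0-yaw+90)%180-90
    print("at",s["ee_pos"],"yaw",round(y0,1),"-> shift",d.round(1),"turn",round(t,1),"or",round(t-np.sign(t)*180,1),"j6",s["joints"][5].round(2)); return d,t
E
python3 - <<'E'
from h import *
print("grasp_offset",globals().get("grasp_offset"),[k for k in dir() if not k.startswith('_')][:60])
p=read_camera("top"); W=cloud(p); Z=W[...,2]
for n in ("blank","tube","tray","offcut"):
    m=masks_of(p,n)[0]["pixels"]
    if n=="blank": m=m&(abs(Z-.167)<.01)
    (c,s,a)=cv2.minAreaRect(np.argwhere(cv2.morphologyEx(m.astype(np.uint8),cv2.MORPH_OPEN,np.ones((5,5))))[:,::-1].astype(np.float32))
    f=240/np.tan(np.radians(p["vertical_fov"])/2); h={"blank":.167,"tube":.13,"tray":.03,"offcut":.025}[n]
    def at(c): 
        T=np.linalg.inv(p["view"]); d=T[:3,:3]@np.array([(c[0]-p["cx"])/f,(c[1]-p["cy"])/f,1]); return T[:3,3]+d*(h-T[2,3])/d[2]
    b=np.array([at(q) for q in cv2.boxPoints((c,s,a))]); e=b[1]-b[0],b[2]-b[1]
    print(n,at(c),[ (round(np.linalg.norm(q)*1000,1),round(np.degrees(np.arctan2(q[1],q[0]))%180,2)) for q in e])
go([.569,.033,.23],-7.6)
E
```

```text
grasp_offset 0.0188 ['R', 'Unreachable', 'boxes_of', 'cloud', 'cv2', 'finish_job', 'get_state', 'go', 'grasp_offset', 'masks_of', 'np', 'proj', 'read_camera', 'save', 'tip_of']
blank [0.9595 0.6589 0.167 ] [(np.float64(0.0), np.float64(0.0)), (np.float64(0.0), np.float64(0.0))]
tube [0.441  0.0913 0.13  ] [(np.float64(50.7), np.float64(163.44)), (np.float64(60.9), np.float64(73.13))]
tray [ 0.5095 -0.3399  0.03  ] [(np.float64(209.8), np.float64(97.99)), (np.float64(261.3), np.float64(7.12))]
offcut [ 0.4878 -0.4035  0.025 ] [(np.float64(43.3), np.float64(106.79)), (np.float64(49.6), np.float64(16.13))]
at [0.2708 0.6183 0.2187] yaw 66.3 -> shift [-507.9 -416.5  -11.3] turn 73.9 or -106.1 j6 -0.04
```

Request:
{"method": "drive_tool", "body": {
  "commands": [
    [93,[-508,-416,-20],74],
    [93,[-508,-416,-20],74],
    [93,[-508,-416,-20],74],
    [93,[-508,-416,-20],74],
    [93,[-508,-416,-20],74],
    [93,[-508,-416,-20],74],
    [93,[-508,-416,-20],74],
    [93,[-508,-416,-20],74],
    [93,[-508,-416,-20],74],
    [93,[-508,-416,-20],74],
    [93,[-508,-416,-20],74],
    [93,[-508,-416,-20],74]
  ],
  "squeeze": 30
}}

```text
clock: 2.75
ee_pos: [0.4984, 0.1712, 0.2343]
ee_rot: [0.754, 0.657, 0.0, 0.0]
wrist_force: [0.0, -0.1, 0.1]
gripper_width: 0.093
gripper_force: 0.0
```

```bash
python3 - <<'E'
from h import *
print(go([.569,.033,.24],-7.6))
E
```

```text
at [0.4984 0.1712 0.2343] yaw -7.8 -> shift [-127.2   88.8   -5.7] turn -0.2 or 179.8 j6 0.42
(array([-127.2224,   88.8088,   -5.7002]), np.float64(-0.24256956310772182))
```

Request:
{"method": "drive_tool", "body": {
  "commands": [
    [93,[-127,89,-6],0],
    [93,[-127,89,-6],0],
    [93,[-127,89,-6],0],
    [93,[-127,89,-6],0],
    [93,[-127,89,-6],0],
    [93,[-127,89,-6],0]
  ]
}}

```text
clock: 3.25
ee_pos: [0.5696, 0.0341, 0.2396]
ee_rot: [0.754, 0.657, -0.0, -0.0]
wrist_force: [0.1, -0.1, 0.1]
gripper_width: 0.0932
gripper_force: 0.0
```

```bash
python3 - <<'E'
from h import *
p=read_camera("wrist"); W=cloud(p); Z=W[...,2]; save(p,"wrist1")
def rect(m,n):
    k=cv2.morphologyEx(m.astype(np.uint8),cv2.MORPH_OPEN,np.ones((5,5)))
    _,l,st,_=cv2.connectedComponentsWithStats(k); i=1+st[1:,4].argmax(); k=l==i
    c,s,a=cv2.minAreaRect((W[k][:,:2]*1000).astype(np.float32)); print(n,np.round(c,1),np.round(s,1),round(a,1),np.nanmedian(Z[k]),k.sum(), st[i])
rect(abs(Z-.167)<.008,"blank")
t=read_camera("top"); W=cloud(t); Z=W[...,2]; v,u=np.mgrid[:480,:640]
rect((abs(Z-.167)<.009)&(u>235)&(u<355)&(v>165)&(v<225),"blank top")
go([.569,.033,.24],-7.6)
E
```

```text
blank [566.6  52. ] [160.8  60.2] 83.3 0.1667504620517885 25910 [  256    73   108   263 25910]
blank top [552.8 -53.4] [60.4 29.1] 1.5 0.1677991186716432 397 [329 189  15  30 397]
at [0.569  0.0359 0.2398] yaw -7.7 -> shift [-2.9  0.4 -0.2] turn -0.1 or 179.9 j6 0.15
```

View pics/wrist1.png

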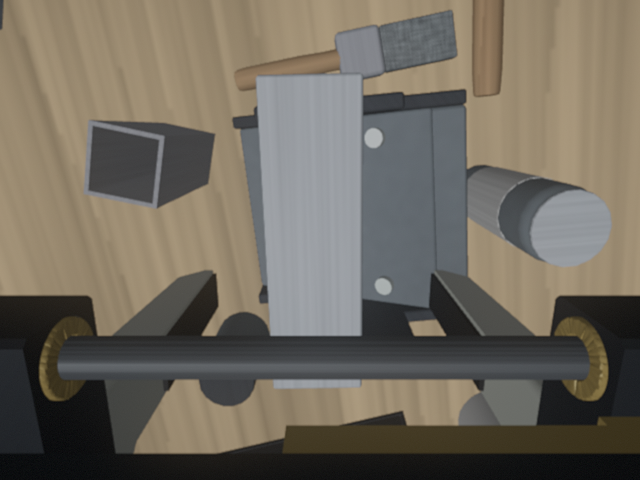

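The wrist view shows the bar running down between the open fingers, columns 258–361. Its far end is at row 73 and the stop is hidden beneath it. I grip near the finger ends so the bar can be laid flat.

```bash
python3 - <<'E'
from h import *
go([.565,.033,.1575],-7)
E
```

```text
at [0.569  0.0359 0.2398] yaw -7.7 -> shift [-3.4 -3.6 82.3] turn -0.7 or 179.3 j6 0.15
```

Request:
{"method": "drive_tool", "body": {
  "commands": [
    [93,[-3,-4,40],-1],
    [93,[-3,-4,70],-1],
    [93,[-3,-4,82],-1],
    [93,[-3,-4,82],-1],
    [50,[-3,-4,82],-1],
    [50,[-3,-4,82],-1],
    [50,[-3,-4,82],-1],
    [50,[-3,-4,82],-1],
    [50,[-3,-4,82],-1],
    [50,[-3,-4,82],-1]
  ],
  "squeeze": 50
}}

```text
clock: 4.18
ee_pos: [0.5649, 0.033, 0.1586]
ee_rot: [0.747, 0.665, 0.0, 0.0]
wrist_force: [-3.6, 0.1, 4.2]
gripper_width: 0.059
gripper_force: 50.0
```

Request:
{"method": "drive_tool", "body": {
  "commands": [
    [50,[0,0,-30],0],
    [50,[0,0,-65],0],
    [50,[0,0,-65],0],
    [50,[0,0,-65],0]
  ]
}}

```text
clock: 4.52
ee_pos: [0.5655, 0.033, 0.2245]
ee_rot: [0.747, 0.665, 0.001, 0.001]
wrist_force: [-0.4, -0.2, -4.9]
gripper_width: 0.059
gripper_force: 50.0
```

```bash
python3 - <<'E'
from h import *
s=get_state();print(s["gripper_width"],s["wrist_force"])
go([.505,-.301,.22],-82.7)
E
```

```text
0.059037682253373074 [-0.4338 -0.2291 -4.8947]
at [0.5655 0.033  0.2245] yaw -6.7 -> shift [-338.7  -21.4    4.3] turn 76.0 or -104.0 j6 0.13
```

Request:
{"method": "drive_tool", "body": {
  "commands": [
    [50,[-339,-21,4],76],
    [50,[-339,-21,4],76],
    [50,[-339,-21,4],76],
    [50,[-339,-21,4],76],
    [50,[-339,-21,4],76],
    [50,[-339,-21,4],76],
    [50,[-339,-21,4],76],
    [50,[-339,-21,4],76],
    [50,[-339,-21,4],76],
    [50,[-339,-21,4],76],
    [50,[-339,-21,4],76],
    [50,[-339,-21,4],76]
  ]
}}

```text
clock: 5.52
ee_pos: [0.5042, -0.3015, 0.2168]
ee_rot: [0.998, 0.062, -0.001, -0.001]
wrist_force: [1.3, 0.3, -4.4]
gripper_width: 0.0594
gripper_force: 50.0
```

```bash
python3 - <<'E'
from h import *
p=read_camera("top"); save(p,"top2")
cv2.imwrite("pics/top2c.png",cv2.resize(cv2.cvtColor(p["frame"][150:310,390:540],cv2.COLOR_RGB2BGR),None,fx=3.5,fy=3.5))
p=read_camera("wrist"); save(p,"wrist2")
W=cloud(p);Z=W[...,2]
for n in ("blank","tray","offcut"):
  for d in tip_of(p,n)[:2]: print(n,np.array(d["point"]),d["conf"])
m=(abs(Z-.03)<.004)
c,s,a=cv2.minAreaRect((W[m][:,:2]*1000).astype(np.float32)); print("rim",c,s,a,m.sum())
go([.505,-.301,.0095],-82.7)
E
```

```text
blank [ 0.506  -0.2978  0.2091] 0.87
tray [ 0.4642 -0.1044  0.0028] 0.74
offcut [ 0.4892 -0.4062  0.0092] 0.78
rim (515.66064453125, -236.35304260253906) (261.4645690917969, 430.51947021484375) 1.930649757385254 3989
at [ 0.5047 -0.301   0.2184] yaw -82.5 -> shift [  0.4   0.1 208.9] turn 0.2 or -179.8 j6 0.86
```

View pics/wrist2.png

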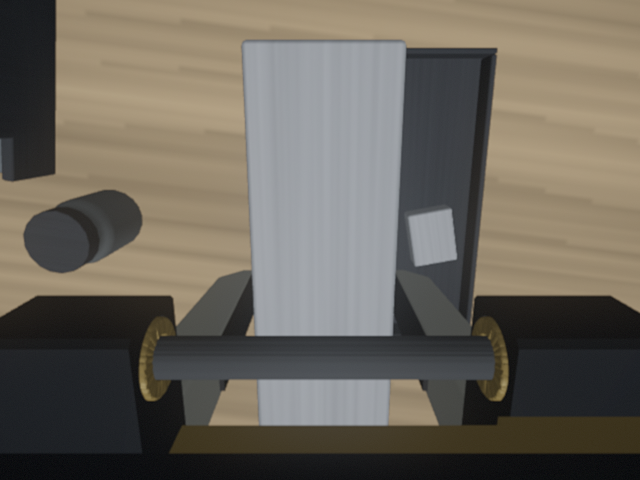

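The wrist view shows the bar gripped across its middle, parallel to the tray wall at columns 470–490, with the offcut clear at (432,237). Now I lower it.

Request:
{"method": "drive_tool", "body": {
  "commands": [
    [50,[0,0,40],0],
    [50,[0,0,80],0],
    [50,[0,0,120],0],
    [50,[0,0,155],0],
    [50,[0,0,180],0],
    [50,[0,0,192],0],
    [50,[0,0,198],0],
    [50,[0,0,202],0],
    [50,[0,0,205],0],
    [50,[0,0,207],0],
    [50,[0,0,207],0]
  ]
}}

```text
clock: 6.68
ee_pos: [0.5052, -0.3016, 0.0128]
ee_rot: [0.998, 0.064, 0.001, 0.0]
wrist_force: [0.3, 0.5, -4.4]
gripper_width: 0.0592
gripper_force: 50.0
```

Request:
{"method": "drive_tool", "body": {
  "commands": [
    [50,[0,0,1],0],
    [50,[0,0,2],0],
    [50,[0,0,3],0],
    [50,[0,0,3],0],
    [50,[0,0,3],0]
  ]
}}

```text
clock: 7.1
ee_pos: [0.5047, -0.3013, 0.0089]
ee_rot: [0.998, 0.064, -0.0, -0.0]
wrist_force: [-0.6, 0.3, -4.1]
gripper_width: 0.0593
gripper_force: 50.0
```

Request:
{"method": "drive_tool", "body": {
  "commands": [
    [50,[0,0,1],0],
    [50,[0,0,1],0],
    [68,[0,0,1],0],
    [68,[0,0,1],0],
    [68,[0,0,1],0],
    [68,[0,0,0],0],
    [68,[0,0,-20],0],
    [68,[0,0,-50],0],
    [68,[0,0,-90],0],
    [68,[0,0,-130],0],
    [68,[0,0,-170],0],
    [68,[0,0,-210],0]
  ]
}}

```text
clock: 8.1
ee_pos: [0.5045, -0.3011, 0.2211]
ee_rot: [0.998, 0.064, 0.0, 0.0]
wrist_force: [0.4, -0.5, 0.2]
gripper_width: 0.0674
gripper_force: 0.0
```

```bash
python3 - <<'E'
from h import *
p=read_camera("wrist"); W=cloud(p);Z=W[...,2]; save(p,"wrist3")
for n in ("blank","tray","offcut"):
  for d in tip_of(p,n)[:2]: print(n,np.array(d["point"]),d["conf"])
# tray floor/bar by depth
for lo,hi,n in ((.011,.022,"bar"),(.0225,.029,"offc")):
  m=(Z>lo)&(Z<hi)
  k=cv2.morphologyEx(m.astype(np.uint8),cv2.MORPH_OPEN,np.ones((7,7))); _,l,st,_=cv2.connectedComponentsWithStats(k); i=1+st[1:,4].argmax();k=l==i
  c,s,a=cv2.minAreaRect((W[k][:,:2]*1000).astype(np.float32)); print(n,c,s,a,st[i],np.percentile(Z[k],[5,95]))
t=read_camera("top"); W=cloud(t); 
for n in ("tube","stop_top","stop_press"):
  for d in tip_of(t,n)[:2]: print(n,np.array(d["point"]),d["conf"])
go([.441,.094,.20],70.5)
E
```

```text
blank [ 0.5073 -0.2999 -0.0001] 0.77
tray [ 0.5132 -0.3398 -0.0003] 0.91
offcut [ 0.4864 -0.4063  0.0089] 0.74
bar (505.8606872558594, -302.0556335449219) (199.05665588378906, 60.10230255126953) 7.325644493103027 [  290    91    69   213 13685] [0.0155 0.018 ]
offc (489.2785339355469, -404.4373779296875) (50.05557632446289, 39.9464111328125) 18.409461975097656 [ 408  208   47   56 2168] [0.0234 0.026 ]
tube [0.4402 0.0951 0.0037] 0.76
stop_top [0.5555 0.0339 0.1146] 0.56Traceback (most recent call last):
  File "<stdin>", line 12, in <module>
ValueError: it knows: belt_box, blank, brush, hammer, jar, mug, offcut, spray, station, stop_top, tray, tube
```

View pics/wrist3.png

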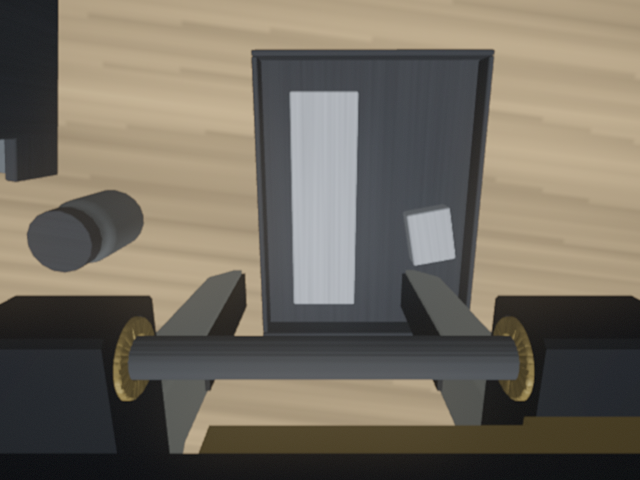

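The bar lies flat inside the tray, at columns 290–358, parallel to the walls and clear of the offcut at (430,236). Now the tube.

```bash
python3 - <<'E'
from h import *
go([.441,.095,.22],70.5)
E
```

```text
at [ 0.5044 -0.301   0.2171] yaw -82.6 -> shift [ -12.2 -400.9   -2.2] turn 26.9 or -153.1 j6 0.86
```

Request:
{"method": "drive_tool", "body": {
  "commands": [
    [93,[-12,-401,-5],27],
    [93,[-12,-401,-5],27],
    [93,[-12,-401,-5],27],
    [93,[-12,-401,-5],27],
    [93,[-12,-401,-5],27],
    [93,[-12,-401,-5],27],
    [93,[-12,-401,-5],27],
    [93,[-12,-401,-5],27],
    [93,[-12,-401,-5],27],
    [93,[-12,-401,-5],27],
    [93,[-12,-401,-5],27],
    [93,[-12,-401,-5],27]
  ]
}}

```text
clock: 9.45
ee_pos: [0.441, 0.096, 0.2227]
ee_rot: [0.986, -0.169, -0.001, 0.0]
wrist_force: [-0.1, -0.3, -0.3]
gripper_width: 0.0932
gripper_force: 0.0
```

```bash
python3 - <<'E'
from h import *
p=read_camera("wrist"); W=cloud(p);Z=W[...,2]
for n in ("tube","stop_top"):
  for d in tip_of(p,n)[:2]: print(n,np.array(d["point"]),d["conf"])
m=(abs(Z-.13)<.004)
k=m.astype(np.uint8); _,l,st,_=cv2.connectedComponentsWithStats(k)
for i in range(1,len(st)):
  if st[i,4]>300:
    c,s,a=cv2.minAreaRect((W[l==i][:,:2]*1000).astype(np.float32)); print(np.round(c),np.round(s,1),a,st[i])
go([.441,.095,.081],70.5)
E
```

```text
tube [ 0.4442  0.0987 -0.0007] 0.82
stop_top [0.5523 0.0351 0.1128] 0.93
stop_top [ 0.5723  0.0349 -0.0032] 0.47
[442.  96.] [50.1 50.6] 70.26924133300781 [ 284  196   78   75 1501]
at [0.4416 0.0941 0.2232] yaw -109.7 -> shift [ -0.8  -0.8 142.2] turn -0.2 or 179.8 j6 2.07
```

Request:
{"method": "drive_tool", "body": {
  "commands": [
    [93,[0,-1,40],0],
    [93,[0,-1,80],0],
    [93,[0,-1,115],0],
    [93,[0,-1,135],0],
    [93,[0,-1,142],0],
    [93,[0,-1,142],0],
    [40,[0,-1,142],0],
    [40,[0,-1,142],0],
    [40,[0,-1,142],0],
    [40,[0,-1,142],0],
    [40,[0,-1,142],0],
    [40,[0,-1,142],0]
  ],
  "squeeze": 40
}}

```text
clock: 10.6
ee_pos: [0.4421, 0.0959, 0.0823]
ee_rot: [0.985, -0.171, 0.0, -0.0]
wrist_force: [-1.0, -0.2, -0.4]
gripper_width: 0.0576
gripper_force: 0.0
```

Request:
{"method": "drive_tool", "body": {
  "commands": [
    [40,[0,0,0],0],
    [40,[0,0,-35],0],
    [40,[0,0,-75],0],
    [40,[0,0,-100],0],
    [40,[0,0,-110],0],
    [40,[0,0,-110],0]
  ]
}}

```text
clock: 11.1
ee_pos: [0.4425, 0.0959, 0.1935]
ee_rot: [0.985, -0.171, 0.001, -0.0]
wrist_force: [0.6, -0.7, -5.2]
gripper_width: 0.0499
gripper_force: 40.0
```

```bash
python3 - <<'E'
from h import *
go([.576,-.378,.19],7.3)
E
```

```text
at [0.4425 0.0959 0.1935] yaw -109.6 -> shift [285.1 401.5   3.6] turn 63.1 or -116.9 j6 2.07
```

Request:
{"method": "drive_tool", "body": {
  "commands": [
    [40,[0,0,-40],0],
    [40,[0,0,-60],0],
    [40,[0,0,-60],0]
  ]
}}

```text
clock: 11.35
ee_pos: [0.4426, 0.0959, 0.2536]
ee_rot: [0.985, -0.171, 0.001, -0.0]
wrist_force: [1.3, -0.2, -4.2]
gripper_width: 0.0502
gripper_force: 40.0
```

```bash
python3 - <<'E'
from h import *
s=get_state();print(s["ee_pos"])
for cam in ("wrist","scene"):
  p=read_camera(cam); W=cloud(p);Z=W[...,2]
  for d in tip_of(p,"tube")[:1]: print(np.array(d["point"]),d["conf"])
  for d in masks_of(p,"tube")[:1]:
    q=W[d["pixels"]]; print(np.nanpercentile(q,[1,2,5,50,95,98,99],axis=0)[:,2])
go([.576,-.378,.25],7.3)
E
```

```text
[0.4426 0.0959 0.2536]
[0.4447 0.0975 0.1666] 0.84
[0.102  0.1034 0.1057 0.115  0.1213 0.122  0.1223]
[0.4425 0.0975 0.168 ] 0.7
[-0.0034 -0.0022  0.1664  0.2205  0.2822  0.2951  0.335 ]
at [0.4414 0.0957 0.2496] yaw -109.6 -> shift [286.  400.9  -0.5] turn 63.1 or -116.9 j6 2.07
```

Request:
{"method": "drive_tool", "body": {
  "commands": [
    [40,[286,401,0],63],
    [40,[286,401,0],63],
    [40,[286,401,0],63],
    [40,[286,401,0],63],
    [40,[286,401,0],63],
    [40,[286,401,0],63],
    [40,[286,401,0],63],
    [40,[286,401,0],63],
    [40,[286,401,0],63],
    [40,[286,401,0],63],
    [40,[286,401,0],63],
    [40,[286,401,0],63]
  ]
}}

```text
clock: 12.65
ee_pos: [0.5763, -0.3807, 0.2497]
ee_rot: [0.751, -0.661, -0.001, 0.0]
wrist_force: [0.6, 0.6, -4.9]
gripper_width: 0.0496
gripper_force: 40.0
```

Request:
{"method": "drive_tool", "body": {
  "commands": [
    [40,[0,0,0],0],
    [40,[0,0,0],0],
    [40,[0,0,0],0]
  ]
}}

```text
clock: 12.9
ee_pos: [0.5761, -0.3777, 0.2504]
ee_rot: [0.751, -0.66, -0.001, -0.0]
wrist_force: [-0.1, 0.7, -6.1]
gripper_width: 0.0499
gripper_force: 40.0
```

```bash
python3 - <<'E'
from h import *
go([.576,-.378,.095],7.3)
E
```

```text
at [ 0.5761 -0.3777  0.2504] yaw -172.7 -> shift [  0.5  -0.  155.4] turn 0.0 or -180.0 j6 2.4
```

Request:
{"method": "drive_tool", "body": {
  "commands": [
    [40,[0,0,40],0],
    [40,[0,0,80],0],
    [40,[0,0,115],0],
    [40,[0,0,140],0],
    [40,[0,0,152],0],
    [40,[0,0,156],0],
    [40,[0,0,158],0],
    [40,[0,0,160],0],
    [40,[0,0,161],0],
    [40,[0,0,161],0]
  ]
}}

```text
clock: 13.73
ee_pos: [0.5769, -0.3782, 0.0923]
ee_rot: [0.751, -0.66, 0.001, -0.0]
wrist_force: [-0.1, -0.7, -5.3]
gripper_width: 0.0498
gripper_force: 40.0
```

Request:
{"method": "drive_tool", "body": {
  "commands": [
    [40,[0,0,1],0],
    [40,[0,0,2],0],
    [40,[0,0,2],0],
    [40,[0,0,2],0]
  ]
}}

```text
clock: 14.07
ee_pos: [0.5764, -0.3781, 0.089]
ee_rot: [0.751, -0.66, 0.0, -0.0]
wrist_force: [0.1, -0.1, -4.3]
gripper_width: 0.0499
gripper_force: 40.0
```

Request:
{"method": "drive_tool", "body": {
  "commands": [
    [40,[0,0,1],0],
    [40,[0,0,1.5],0],
    [40,[0,0,1.5],0]
  ]
}}

```text
clock: 14.32
ee_pos: [0.5765, -0.3781, 0.0877]
ee_rot: [0.751, -0.66, 0.0, -0.0]
wrist_force: [0.5, -0.8, -1.7]
gripper_width: 0.0499
gripper_force: 40.0
```

Request:
{"method": "drive_tool", "body": {
  "commands": [
    [70,[0,0,0.5],0],
    [70,[0,0,0.5],0],
    [70,[0,0,0.5],0],
    [70,[0,0,0.5],0],
    [70,[0,0,-20],0],
    [70,[0,0,-50],0],
    [70,[0,0,-90],0],
    [70,[0,0,-130],0],
    [70,[0,0,-170],0],
    [70,[0,0,-170],0]
  ]
}}

```text
clock: 15.15
ee_pos: [0.5777, -0.3789, 0.2671]
ee_rot: [0.751, -0.66, 0.005, -0.001]
wrist_force: [0.4, -0.0, 0.9]
gripper_width: 0.0699
gripper_force: 0.0
```

```bash
python3 - <<'E'
from h import *
for cam in ("top","scene"):
  p=read_camera(cam); save(p,cam+"4")
  if cam=="scene": save({"frame":p["frame"][110:330,150:400].repeat(2,0).repeat(2,1)},"scene4c")
  for n in ("tube","blank","offcut","stop_top","station"):
    for d in tip_of(p,n)[:1]: print(cam,n,np.array(d["point"]),d["conf"])
  W=cloud(p)
  for d in masks_of(p,"stop_top")[:1]:
    q=W[d["pixels"]]; q=q[np.isfinite(q[:,0])]; print("mask",d["conf"],len(q),np.percentile(q,[5,50,95],axis=0))
go([.555,.034,.22],88)
E
```

```text
top tube [ 0.5777 -0.3788  0.0086] 0.58
top blank [0.1821 0.3214 0.0022] 0.82
top stop_top [0.5521 0.0342 0.1123] 0.84
top station [0.58   0.0334 0.0051] 0.6
mask 0.75 1431 [[ 0.6903 -0.2859  0.0024]
 [ 0.7389 -0.2503  0.0343]
 [ 0.7632 -0.1997  0.0918]]
scene tube [ 0.5797 -0.3798  0.0094] 0.61
scene blank [ 0.5068 -0.2997  0.0039] 0.66
scene offcut [ 0.4876 -0.401   0.0033] 0.83
scene stop_top [0.5513 0.0391 0.1075] 0.55
scene station [0.5797 0.0324 0.0011] 0.81
mask 0.61 262 [[0.542  0.0255 0.0981]
 [0.563  0.0457 0.1116]
 [0.5772 0.0573 0.1203]]
at [ 0.5764 -0.378   0.2573] yaw -172.7 -> shift [-411.3  -31.5   37.3] turn -80.7 or 99.3 j6 2.4
```

View pics/scene4c.png

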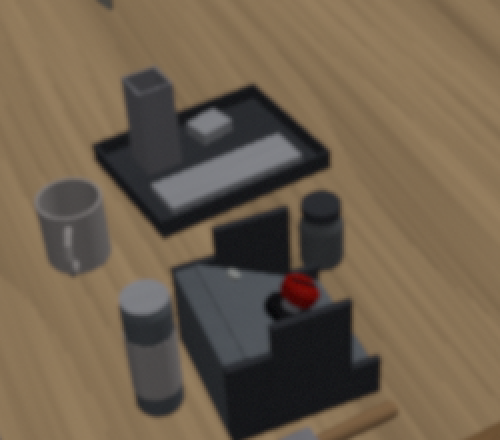

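The tube stands upright in the tray at crop pixel (150,120), clear of the bar and offcut. The red stop is now uncovered at (300,290). I move to a hover in front of it and measure it with the wrist camera.

```bash
python3 - <<'E'
from h import *
go([.47,.034,.24],-92)
E
```

```text
at [ 0.5764 -0.378   0.2573] yaw -172.7 -> shift [-422.2   52.8   17.3] turn -80.7 or 99.3 j6 2.4
```

Request:
{"method": "drive_tool", "body": {
  "commands": [
    [93,[-422,53,17],-81],
    [93,[-422,53,17],-81],
    [93,[-422,53,17],-81],
    [93,[-422,53,17],-81],
    [93,[-422,53,17],-81],
    [93,[-422,53,17],-81],
    [93,[-422,53,17],-81],
    [93,[-422,53,17],-81],
    [93,[-422,53,17],-81],
    [93,[-422,53,17],-81],
    [93,[-422,53,17],-81],
    [93,[-422,53,17],-81]
  ]
}}

```text
clock: 16.85
ee_pos: [0.4691, 0.0364, 0.2407]
ee_rot: [1.0, -0.009, 0.0, -0.0]
wrist_force: [-0.5, -0.2, 0.0]
gripper_width: 0.093
gripper_force: 0.0
```

Request:
{"method": "drive_tool", "body": {
  "commands": [
    [0,[0,0,0],0],
    [0,[0,0,0],0],
    [0,[0,0,0],0]
  ]
}}

```text
clock: 17.1
ee_pos: [0.47, 0.0333, 0.2404]
ee_rot: [1.0, -0.016, 0.0, 0.0]
wrist_force: [-0.0, 0.5, 0.2]
gripper_width: 0.0777
gripper_force: 0.0
```

```bash
python3 - <<'E'
from h import *
s=get_state(); print(s["ee_pos"],s["gripper_width"])
p=read_camera("wrist"); W=cloud(p); save(p,"wrist5")
for d in tip_of(p,"stop_top"): print(np.array(d["point"]),d["conf"])
for d in tip_of(p,"station"): print("st",np.array(d["point"]),d["conf"])
f=p["frame"].astype(int); m=(f[...,0]>90)&(f[...,0]>2.2*f[...,1])&(f[...,0]>2.2*f[...,2])
v,u=np.nonzero(m); print("red px",m.sum(),u.min(),u.max(),v.min(),v.max())
q=W[m]; q=q[np.isfinite(q[:,0])]
a=R.from_euler("z",-2.1,degrees=True).apply([-.5,0,.866])
h=q@a; hm=np.percentile(h,97); print("red along axis",np.percentile(h,[1,10,50,90,99])); t=q[h>np.percentile(h,99)-.004]
print("cap centroid",t.mean(0),"all",np.percentile(q,[1,50,99],axis=0))
e1=np.cross(a,[1,0,0]);e1/=np.linalg.norm(e1);e2=np.cross(a,e1)
(c,r)=cv2.minEnclosingCircle((np.c_[q@e1,q@e2]*1000).astype(np.float32)); print("circle r",r,"top centre",e1*c[0]/1000+e2*c[1]/1000+a*np.percentile(h,99))
k=p["frame"][max(v.min()-60,0):v.max()+60,max(u.min()-60,0):u.max()+60]; save({"frame":k.repeat(2,0).repeat(2,1)},"stopc"); print(k.shape)
E
```

```text
[0.47   0.0333 0.2404] 0.07767371442892788
[0.5527 0.036  0.1147] 0.83
[0.6093 0.1578 0.0016] 0.6
st [ 0.5729  0.0332 -0.001 ] 0.93
red px 2475 288 348 72 129
red along axis [-0.1836 -0.1813 -0.178  -0.1769 -0.1761]
cap centroid [0.5558 0.0339 0.1146] all [[0.5397 0.0144 0.1046]
 [0.5582 0.0338 0.1156]
 [0.5746 0.0538 0.1222]]
circle r 21.225637435913086 top centre [0.5541 0.0341 0.1156]
(177, 180, 3)
```

View pics/wrist5.png

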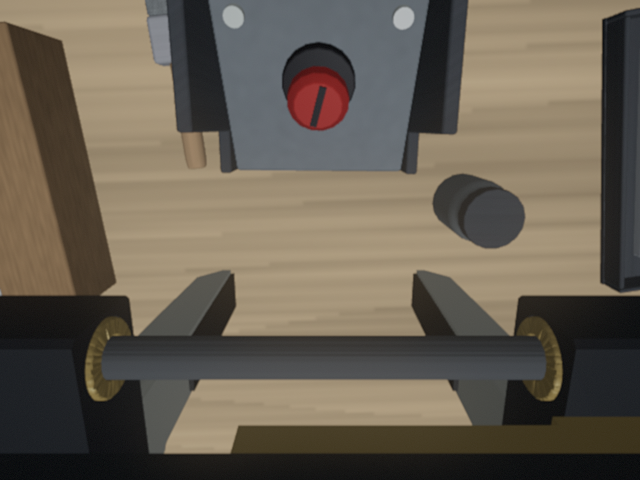

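The wrist view shows the red head at pixel (319,98). Its dark index bar leans slightly clockwise, running from (313,125) to (323,85), and gives me a turn gauge. The collar is behind it. The head centre is about (0.5535, 0.034, 0.115), which agrees with the station geometry. I approach along the axis with the fingers closed.

```bash
python3 - <<'E'
from h import *
go([.536,.034,.1325],-92)
E
```

```text
at [0.47   0.0332 0.2403] yaw -91.8 -> shift [ 66.   -2.8 107.8] turn 0.2 or -179.8 j6 1.62
```

Request:
{"method": "drive_tool", "body": {
  "commands": [
    [0,[22,-1,36],0],
    [0,[44,-2,72],0],
    [0,[60,-3,98],0],
    [0,[66,-3,108],0],
    [0,[66,-3,108],0],
    [0,[66,-3,108],0],
    [0,[66,-3,108],0],
    [0,[66,-3,108],0],
    [0,[66,-3,108],0],
    [0,[66,-3,108],0]
  ],
  "squeeze": 20
}}

```text
clock: 18.08
ee_pos: [0.536, 0.0349, 0.1336]
ee_rot: [1.0, -0.014, 0.001, -0.0]
wrist_force: [0.2, 0.8, 0.1]
gripper_width: 0.0012
gripper_force: 0.0
```

Request:
{"method": "drive_tool", "body": {
  "commands": [
    [0,[2.5,0,4.3],0],
    [0,[5,0,8.7],0],
    [0,[7.5,0,13],0],
    [0,[9,0,15.6],0],
    [0,[9,0,15.6],0],
    [0,[9,0,15.6],0]
  ]
}}

```text
clock: 18.58
ee_pos: [0.5449, 0.0346, 0.1164]
ee_rot: [1.0, -0.014, -0.0, 0.0]
wrist_force: [0.3, -0.3, -0.2]
gripper_width: 0.001
gripper_force: 0.0
```

Request:
{"method": "drive_tool", "body": {
  "commands": [
    [0,[1,0,1.7],0],
    [0,[2,0,3.5],0],
    [0,[3,0,5.2],0],
    [0,[3,0,5.2],0],
    [0,[3,0,5.2],0]
  ]
}}

```text
clock: 19.0
ee_pos: [0.548, 0.0345, 0.1118]
ee_rot: [1.0, -0.014, 0.0, 0.0]
wrist_force: [-2.2, 0.2, 4.7]
gripper_width: 0.0004
gripper_force: 2.5
```

Request:
{"method": "drive_tool", "body": {
  "commands": [
    [0,[1,0,1.7],0],
    [0,[2,0,3.5],0],
    [0,[2.5,0,4.3],0],
    [0,[2.5,0,4.3],0],
    [0,[2.5,0,4.3],0]
  ]
}}

```text
clock: 19.42
ee_pos: [0.5504, 0.0344, 0.1078]
ee_rot: [1.0, -0.014, 0.0, 0.0]
wrist_force: [-4.1, -0.3, 8.0]
gripper_width: 0.0005
gripper_force: 4.5
```

Request:
{"method": "drive_tool", "body": {
  "commands": [
    [0,[0.5,0,0.9],0],
    [0,[0.5,0,0.9],0],
    [0,[0.5,0,0.9],0]
  ]
}}

```text
clock: 19.67
ee_pos: [0.5508, 0.0344, 0.1075]
ee_rot: [1.0, -0.014, 0.0, 0.0]
wrist_force: [-9.9, -0.9, 15.1]
gripper_width: 0.0005
gripper_force: 9.0
```

Request:
{"method": "drive_tool", "body": {
  "commands": [
    [0,[0.3,0,0.5],0],
    [0,[0.3,0,0.5],0],
    [0,[0.3,0,0.5],0]
  ]
}}

```text
clock: 19.92
ee_pos: [0.551, 0.0344, 0.1074]
ee_rot: [1.0, -0.014, -0.0, 0.0]
wrist_force: [-12.0, -0.7, 19.9]
gripper_width: 0.0004
gripper_force: 11.7
```

Request:
{"method": "drive_tool", "body": {
  "commands": [
    [0,[-3,0,-5],0],
    [0,[-6,0,-10.4],0],
    [0,[-10,0,-17.3],0],
    [0,[-15,0,-26],0],
    [60,[-20,0,-40],0],
    [60,[-20,0,-60],0],
    [60,[-20,0,-60],0],
    [60,[-20,0,-60],0]
  ]
}}

```text
clock: 20.58
ee_pos: [0.5315, 0.035, 0.1671]
ee_rot: [1.0, -0.014, 0.001, -0.0]
wrist_force: [-0.5, 0.2, -0.1]
gripper_width: 0.0226
gripper_force: 0.0
```

```bash
cat >> h.py <<'E'
def stop():
    p=read_camera("wrist"); f=p["frame"].astype(int); W=cloud(p)
    m=((f[...,0]>90)&(f[...,0]>2.2*f[...,1])&(f[...,0]>2.2*f[...,2])).astype(np.uint8)
    hull=np.zeros_like(m); cs,_=cv2.findContours(m,cv2.RETR_EXTERNAL,cv2.CHAIN_APPROX_NONE)
    if not cs: print("no red"); return
    cv2.fillConvexPoly(hull,cv2.convexHull(np.vstack(cs)),1)
    hull=cv2.erode(hull,np.ones((7,7)))
    q=W[(hull>0)&(f.sum(-1)<150)]; q=q[np.isfinite(q[:,0])]; r=W[m>0]; r=r[np.isfinite(r[:,0])]
    a=R.from_euler("z",-2.1,degrees=True).apply([-.5,0,.866]); ey=np.array([np.sin(np.radians(2.1)),np.cos(np.radians(2.1)),0]); ex=np.cross(ey,a)
    l=cv2.fitLine((np.c_[q@ex,q@ey]*1000).astype(np.float32),cv2.DIST_HUBER,0,.01,.01).ravel()
    print("slot px",len(q),"angle cw deg",-np.degrees(np.arctan2(l[1],l[0])),"height along axis",np.percentile(r@a,[50,90,99]),"top",tip_of(p,"stop_top")[:1]); return p
E
python3 - <<'E'
from h import *
p=stop(); save(p,"wrist6"); go([.559,.034,.15],-72)
E
```

```text
Traceback (most recent call last):
  File "h.py", line 30, in stop
    l=cv2.fitLine((np.c_[q@ex,q@ey]*1000).astype(np.float32),cv2.DIST_HUBER,0,.01,.01).ravel()
      ~~~~~~~~~~~^^^^^^^^^^^^^^^^^^^^^^^^^^^^^^^^^^^^^^^^^^^^^^^^^^^^^^^^^^^^^^^^^^^^^
cv2.error: OpenCV(4.12.0) /io/opencv/modules/imgproc/src/linefit.cpp:50: error: (-215:Assertion failed) count > 0 in function 'fitLine2D_wods'
```

```bash
python3 - <<'E'
from h import *
go([.559,.034,.15],-72)
E
```

```text
at [0.5311 0.035  0.166 ] yaw -91.7 -> shift [27.9  0.2 16. ] turn -19.7 or 160.3 j6 1.62
```

Request:
{"method": "drive_tool", "body": {
  "commands": [
    [60,[28,0,8],-7],
    [60,[28,0,8],-14],
    [60,[28,0,8],-20],
    [60,[28,0,8],-20],
    [60,[28,0,8],-20],
    [60,[28,0,30],-20],
    [60,[28,0,55],-20],
    [60,[28,0,75],-20],
    [60,[28,0,75],-20],
    [60,[28,0,75],-20]
  ],
  "squeeze": 20
}}

```text
clock: 21.47
ee_pos: [0.5583, 0.0339, 0.0898]
ee_rot: [0.987, 0.158, -0.001, -0.0]
wrist_force: [0.6, 0.0, 0.3]
gripper_width: 0.0599
gripper_force: 0.0
```

Request:
{"method": "drive_tool", "body": {
  "commands": [
    [30,[0,0,0],0],
    [30,[0,0,0],0],
    [30,[0,0,0],0],
    [30,[0,0,0],0],
    [30,[0,0,0],0]
  ]
}}

```text
clock: 21.88
ee_pos: [0.5596, 0.0346, 0.0917]
ee_rot: [0.987, 0.159, 0.001, -0.0]
wrist_force: [-0.0, 4.0, 3.5]
gripper_width: 0.0434
gripper_force: 20.0
```

Request:
{"method": "drive_tool", "body": {
  "commands": [
    [30,[0,0,0],5],
    [30,[0,0,0],10],
    [30,[0,0,0],15],
    [30,[0,0,0],20],
    [30,[0,0,0],25],
    [30,[0,0,0],30],
    [30,[0,0,0],35],
    [30,[0,0,0],40],
    [30,[0,0,0],40]
  ]
}}

```text
clock: 22.63
ee_pos: [0.5592, 0.0354, 0.0914]
ee_rot: [0.982, -0.19, -0.0, -0.001]
wrist_force: [-4.4, 8.4, 4.2]
gripper_width: 0.0431
gripper_force: 20.0
```

Request:
{"method": "drive_tool", "body": {
  "commands": [
    [60,[0,0,0],0],
    [60,[0,0,0],0],
    [60,[0,0,0],0],
    [60,[0,0,0],-7],
    [60,[0,0,0],-14],
    [60,[0,0,0],-21],
    [60,[0,0,0],-28],
    [60,[0,0,0],-35],
    [60,[0,0,0],-40],
    [60,[0,0,0],-40]
  ]
}}

```text
clock: 23.47
ee_pos: [0.5592, 0.034, 0.0908]
ee_rot: [0.987, 0.162, 0.0, 0.0]
wrist_force: [-0.4, -0.1, -0.0]
gripper_width: 0.0602
gripper_force: 0.0
```

Request:
{"method": "drive_tool", "body": {
  "commands": [
    [30,[0,0,0],0],
    [30,[0,0,0],0],
    [30,[0,0,0],0],
    [30,[0,0,0],0],
    [30,[0,0,0],0]
  ]
}}

```text
clock: 23.88
ee_pos: [0.5591, 0.0345, 0.0909]
ee_rot: [0.987, 0.159, -0.0, -0.0]
wrist_force: [-2.9, 3.4, 1.6]
gripper_width: 0.043
gripper_force: 20.0
```

Request:
{"method": "drive_tool", "body": {
  "commands": [
    [30,[0,0,0],5],
    [30,[0,0,0],10],
    [30,[0,0,0],15],
    [30,[0,0,0],20],
    [30,[0,0,0],25],
    [30,[0,0,0],30],
    [30,[0,0,0],35],
    [30,[0,0,0],40],
    [30,[0,0,0],40]
  ]
}}

```text
clock: 24.63
ee_pos: [0.5594, 0.0344, 0.0912]
ee_rot: [0.982, -0.19, 0.0, -0.0]
wrist_force: [-1.8, 2.8, 3.0]
gripper_width: 0.0432
gripper_force: 20.0
```

```bash
python3 - <<'E'
from h import *
s=get_state(); print(s["torque"]); go([.559,.034,.091],-72)
E
```

```text
[0.5742 0.5153 0.4032]
at [0.5594 0.0344 0.0912] yaw -111.9 -> shift [-0.2  0.5  0.2] turn -39.9 or 140.1 j6 1.97
```

Request:
{"method": "drive_tool", "body": {
  "commands": [
    [60,[0,0,0],0],
    [60,[0,0,0],0],
    [60,[0,0,0],0],
    [60,[0,0,0],-7],
    [60,[0,0,0],-14],
    [60,[0,0,0],-21],
    [60,[0,0,0],-28],
    [60,[0,0,0],-35],
    [60,[0,0,0],-40],
    [60,[0,0,0],-40]
  ]
}}

```text
clock: 25.47
ee_pos: [0.5592, 0.034, 0.0907]
ee_rot: [0.987, 0.162, -0.0, 0.0]
wrist_force: [0.7, 0.7, -0.9]
gripper_width: 0.0603
gripper_force: 0.0
```

Request:
{"method": "drive_tool", "body": {
  "commands": [
    [30,[0,0,0],0],
    [30,[0,0,0],0],
    [30,[0,0,0],0],
    [30,[0,0,0],0],
    [30,[0,0,0],0]
  ]
}}

```text
clock: 25.88
ee_pos: [0.5591, 0.0345, 0.0909]
ee_rot: [0.987, 0.159, -0.0, -0.0]
wrist_force: [-3.1, 4.2, 1.7]
gripper_width: 0.0432
gripper_force: 20.0
```

Request:
{"method": "drive_tool", "body": {
  "commands": [
    [30,[0,0,0],5],
    [30,[0,0,0],10],
    [30,[0,0,0],15],
    [30,[0,0,0],20],
    [30,[0,0,0],25],
    [30,[0,0,0],30],
    [30,[0,0,0],35],
    [30,[0,0,0],40],
    [30,[0,0,0],40]
  ]
}}

```text
clock: 26.63
ee_pos: [0.5592, 0.0342, 0.0909]
ee_rot: [0.982, -0.19, 0.0, 0.0]
wrist_force: [-0.7, 1.3, 0.8]
gripper_width: 0.0433
gripper_force: 20.0
```

Request:
{"method": "drive_tool", "body": {
  "commands": [
    [60,[0,0,0],0],
    [60,[0,0,0],0],
    [60,[0,0,0],0],
    [60,[0,0,0],0],
    [60,[0,0,-40],0],
    [60,[0,0,-80],0],
    [60,[-30,0,-120],-7],
    [60,[-60,0,-150],-14],
    [60,[-85,35,-150],-20],
    [60,[-85,35,-150],-20],
    [60,[-85,35,-150],-20]
  ]
}}

```text
clock: 27.55
ee_pos: [0.4664, 0.0325, 0.2424]
ee_rot: [1.0, -0.014, 0.002, 0.0]
wrist_force: [-0.3, 0.4, -0.7]
gripper_width: 0.0602
gripper_force: 0.0
```

```bash
python3 - <<'E'
from h import *
go([.47,.034,.24],-92)
p=read_camera("wrist"); f=p["frame"].astype(int); m=(f[...,0]>90)&(f[...,0]>2.2*f[...,1])&(f[...,0]>2.2*f[...,2])
v,u=np.nonzero(m); print(u.min(),u.max(),v.min(),v.max())
save({"frame":p["frame"][max(v.min()-40,0):v.max()+40,u.min()-60:u.max()+60].repeat(3,0).repeat(3,1)},"stop7")
W=cloud(p); q=W[m]; a=R.from_euler("z",-2.1,degrees=True).apply([-.5,0,.866]); print(np.nanpercentile(q@a,[1,10,50,90,99]))
E
```

```text
at [0.4664 0.0325 0.2424] yaw -91.7 -> shift [ 3.6 -1.6  2.4] turn 0.3 or -179.7 j6 1.61
287 347 67 125
[-0.1835 -0.1814 -0.178  -0.1768 -0.1758]
```

View pics/stop7.png

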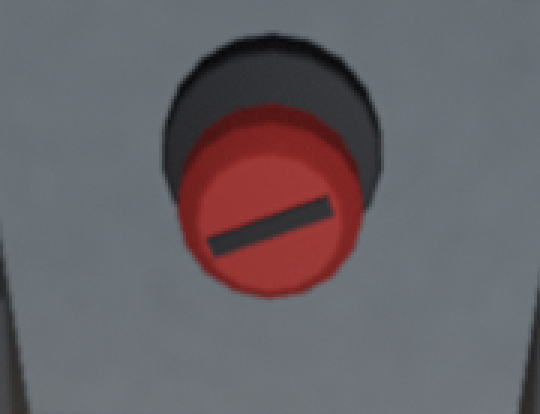

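The index bar now runs from (210,245) to (330,205), about 69° clockwise from upright, which is the 1.2 rad end stop. The head height matches its released value. One last check of the rest, then hand in.

```bash
python3 - <<'E'
from h import *
p=read_camera("scene")
for n in ("tube","blank","offcut","jar","spray","mug"):
  for d in tip_of(p,n)[:1]: print(n,np.array(d["point"]),d["conf"])
print(finish_job())
E
```

```text
tube [ 0.5742 -0.3789  0.0088] 0.97
blank [ 0.5052 -0.3018  0.0064] 0.64
offcut [ 0.4875 -0.4006  0.0041] 0.75
jar [ 0.4645 -0.1021  0.0046] 0.8
spray [0.7226 0.0173 0.0012] 0.8
mug [ 0.7311 -0.2537  0.0036] 0.67
the job is handed in; nothing more can be done
None
```

The job is done and handed in at about 28 s of the 72 s allowed: the bar lies flat and the tube stands upright in the tray, the stop was pushed fully in and sprang back, and its head is turned clockwise to the reset stop. A last camera check found the offcut, jar, spray can and mug where they started; I didn't re-check the brush or hammer.

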